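Put the sanding block away in the slide-cover box

ROBOT

A 6-joint arm with a two-finger parallel gripper is mounted at the origin on the work surface. World frame = base frame: x ahead of the robot, y to its left, z up, the work surface at z = 0. Lengths are in m, angles in degrees, forces in N, time in s.
With the tool pointing down it reaches from about 0.4 to 0.825 m from the base axis. Payload 7 kg.
Tool frame: the origin (TCP) lies midway between the tips of the shut fingers; the grasp point (between the pads) lies 19 mm behind it (r.grip_depth is the distance from the TCP to the grasp point, in m); z points along the fingers, y is the line along which they close (so a half turn about z gives the same grasp; the last joint's range is limited). The gripper opens to 88 mm and grips with 3 to 60 N. Pads are 19 mm wide; open, the fingers measure 130 mm over their backs; the gripper's body (78 mm by 193 mm) begins 47 mm behind the grasp point.
Start: joints at [-54.024, 20.546, 0.682, 0, -70.136, -16.507], TCP at [0.225, -0.636, 0.227] pointing down, gripper open.
Joint ranges: [-176.03, 176.03], [-82.01, 121.73], [-58.28, 71.71], [-173.87, 95.51], [-174.79, -0.11], [-173.66, 173.66]. Speed limits (degrees/s): [136.94, 136.94, 172.46, 180, 180, 180].

INTERFACE

Orientations are given as [roll, pitch, yaw] about the fixed x, y, z axes, in that order (R = Rz(yaw) Ry(pitch) Rx(roll)).
In Python, from plant import r, capture, close_job, search_frame, outline_of gives the robot as it stands.
- The arm moves only by the shell command python3 -m creep 'ROWS' [FORCE]. ROWS is JSON, a list of rows, each a list of 7 numbers: the finger opening in mm, from 0 to 87.6, then the shift along the world's x, y, z in units of 25 mm (1.0 is 25 mm), then the turn, a rotation vector about the world's x, y, z in degrees. In form: [[hand, x, y, z, ax, ay, az], ...]. A call has 1 to 8 rows; each row shifts and turns the commanded pose from where the row before left it; what a row does not reach is not made up. A row lasts 1/12 s, in which the tool goes at most 41.7 mm and 7.16 degrees, less where a joint would pass 70% of its speed; a pose out of reach is approached as far as the arm can. A call is refused whole if a number of a shift passes 1 or a number of a turn 7.16, either way. A call with a gripper value outside its range is refused whole. The fingers move at their own pace and stop on an object; FORCE is the grip in N (left out, the last holds). Time passes only in rows, so rows that do not move let the fingers close. It gives the time, the measured TCP pose, the force, the opening and the grip force at its end, in the units of the state.
- r.get_state(): the state, without advancing time (a new reading comes with each control period).
- capture(name): name is "side" or "top"; returns a dict with "frame" (480x640x3 uint8, red, green, blue), "K" (3x3 intrinsics, pixels), "k1" (the pictures are not rectified: a ray, as slopes to the right and down, at radius r is drawn at 1 + k1 r^2 times it, then the intrinsics apply), "origin" and "rotation" of the camera in the world. Camera axes: x right, y down, z forward; pixel columns grow to the right and rows downward; lengths in m; the calibration is good to about 2 mm. A picture is of the moment at which its call begins. There is no depth.
- close_job(): hands the job in; it is judged then, once.
Trained networks look in a picture, given as the dict that the camera call returned (one of the last four; its "shot" number tells which), for a name from the list of things; names that differ only in an ending like _2 or _b are one class to them, and where a whole thing is asked for, a point or a joint stands for the part that bears it (a point fixed in the world has none). Each returns a list of dicts, best first, with "conf" (0 to 1); they miss things now and then, are a little off and sometimes report something else, mostly with a low value. They report only what shows in the picture. A call takes as long as a camera call. They do not tell look-alikes from the thing itself.
- search_frame(picture, target): "bbox" ([left, top, right, bottom] in pixels, round what is visible of it).
- outline_of(picture, target): "region" (480x640 bool, what is visible of it) and "bbox" ([left, top, right, bottom] in pixels, round what is visible of it).
The state is a dict: "time_s": time; "joints": joint angles; "qd": joint speeds; "joint_torque": joint torques, N m; "tcp_pos": TCP position; "eef_rot": TCP orientation; "contact_force": force on the tool from outside, world axes, zero at the start; "moment": the same for the moment, N m; "gripper_width": finger opening in m; "gripper_force": force on a finger pad.
Only numpy, scipy, OpenCV 4.12 (cv2) and the standard library are available. Lean on these libraries where they do the work, as an engineer would, in place of code of your own. Each camera call takes 0.05 s, during which the arm holds its last target. There are 200 camera calls.

TASK

Slide the box's cover fully open by its knob, so that it runs back under the plank. Lift the cork sanding block off the round inlaid panel and set it down flat, sole down, on the floor of the box's front compartment without dropping it, then draw the cover fully shut over it. Leave the jar, the bowl and the wood offcut where they stand.

Things in the scene. Friction and masses are not known exactly. Their poses are not given: they have to be found in the camera images.
- slide_box: Fixed pale wooden box, 250 (x) x 124 (y) x 57 mm high (top of side lips), front and rear compartment, one sliding cover. Origin: centre of the underside, on the bench; +x from the front compartment to the rear one, away from the robot; z up. Walls and floor 8 mm, divider at x = 0. Two posts, 50 (x) x 16 mm, at x = 64.5, y = +/-122 mm carry a plank over the rear half.
- compartment (a point): Centre of the floor of the front compartment (inside: 113 mm in x, 98 mm clear in y, 37 mm deep under the cover), 8 mm above the bench; axes as slide_box.
- plank_edge (a point): Middle of the lower front edge of the bridging plank, at box x = 27 mm, 226 mm above the bench; axes as slide_box. The plank runs 75 mm back from here, is 276 mm wide (y) and 16 mm thick; small turned ware on it up to 310 mm above the bench.
- cover (a joint): Travel of the dark wooden cover (116 x 106 x 6 mm, top at z = 51 mm) along the box's +x, in m: 0 = fully shut over the front compartment, 0.117 = fully open, over the rear compartment. It stays where it is left; friction about 1.5 N.
- knob (a point): Centre of the upright round pale wooden knob on the cover: 24 mm diameter, 32 mm high (z 51 to 83 mm), this point at z = 67 mm. At box x = -50 mm, y = 0 when shut and x = +67 mm when fully open, then 40 mm behind the plank's front edge, below it. Axes as slide_box.
- sanding_block: Loose cork block, 62 (x) x 34 (y) x 22 mm high, with a 4 mm dark sole underneath; about 70 g. It lies flat on the round panel. Origin: centre of the underside (sole), z up.
- panel: Fixed round dark wooden panel with pale inlay, 220 mm diameter, 18 mm thick, lying on the bench. Origin: centre of the underside.
- wax_jar: Bystander: amber glass jar with steel cap, 60 mm diameter, 65 mm high. Origin: centre of the underside.
- bowl: Bystander: turned dark wooden bowl, 100 mm rim diameter, 50 mm high. Origin: centre of the underside.
- offcut: Bystander: wood offcut, 110 x 45 x 30 mm, lying flat. Origin: centre of the underside.
Mind the look-alikes: they are no part of the job. Several things have the shape of the sanding_block; the one meant has the colours described above.

How it is judged:
By the outcome, as a careful person would: the job done as asked, in the order asked, and still so for the second after the job is handed in, with the robot touching nothing.
It also fails if it takes over 72 s, if anything falls off the work surface, if the arm or the gripper's body presses on something with over 40 N, if the wrist force passes 120 N, or if a joint passes its speed limit or range.

## Working session

There is one attempt and no reset: what is moved stays moved. The work goes in short steps, Python scripts to look and compute and a shell command to move; the robot and the scene stay as the last step left them, time stands still between calls to the robot, and variables do not carry over. Pictures are saved under pics/ and viewed, at most 10 in all, crops included, and the job is handed in when it is done.

```bash
mkdir -p pics; cat > h.py <<'E'
import numpy as np, cv2
from plant import r, capture, close_job, search_frame, outline_of
def ray(p,uv):
    K=np.array(p["K"]);d=np.array([(uv[0]-K[0,2])/K[0,0],(uv[1]-K[1,2])/K[1,1]])
    s=d.copy()
    for _ in range(20): s=d/(1+p["k1"]*(s@s))
    return np.array(p["rotation"])@np.array([s[0],s[1],1.])
def at_z(p,uv,z):
    v=ray(p,uv);o=np.array(p["origin"]);return o+v*(z-o[2])/v[2]
def proj(p,X):
    K=np.array(p["K"]);c=np.array(p["rotation"]).T@(np.array(X)-np.array(p["origin"]))
    s=c[:2]/c[2];s=s*(1+p["k1"]*(s@s));return np.array([K[0,0]*s[0]+K[0,2],K[1,1]*s[1]+K[1,2]])
def save(p,n,crop=None,f=1):
    im=p["frame"][:,:,::-1]
    if crop: a,b,c,d=crop;im=im[b:d,a:c]
    cv2.imwrite("pics/"+n,cv2.resize(im,None,fx=f,fy=f,interpolation=cv2.INTER_CUBIC))
E
python3 - <<'E'
from h import *
np.set_printoptions(precision=3,suppress=True)
for n in("top","side"):
    p=capture(n);save(p,n+"0.png");print(n,np.array(p["origin"]),np.array(p["rotation"]).tolist(),p["k1"])
    for t in("slide_box","knob","cover","sanding_block","panel","wax_jar","bowl","offcut"):
        for d in search_frame(p,t):print(t,round(d["conf"],2),np.round(d["bbox"]))
print(r.get_state())
E
```

```text
top [0.317 0.026 1.579] [-172.20150854103878, -0.25088522315935513, -91.18191082831753] 0.026645862931485204
slide_box 0.85 [350. 148. 460. 250.]
knob 0.92 [373. 196. 406. 240.]
cover 0.87 [376. 198. 408. 241.]
sanding_block 0.81 [247. 218. 268. 239.]
sanding_block 0.76 [255. 275. 273. 296.]
sanding_block 0.7 [176. 196. 199. 212.]
panel 0.91 [232. 186. 306. 255.]
wax_jar 0.62 [324. 255. 347. 272.]
bowl 0.78 [451. 250. 487. 282.]
offcut 0.8 [193. 257. 214. 294.]
side [0.435 0.977 0.746] [-121.28845843722141, 0.9807630525815323, -177.2369484224637] -0.15912701119330613
slide_box 0.64 [209. 128. 322. 281.]
knob 0.79 [264. 224. 313. 247.]
knob 0.5 [328. 193. 360. 217.]
cover 0.7 [261. 222. 307. 248.]
sanding_block 0.79 [200. 427. 233. 467.]
sanding_block 0.72 [350. 342. 379. 371.]
panel 0.74 [207. 313. 319. 395.]
wax_jar 0.89 [322. 268. 348. 303.]
bowl 0.65 [328. 194. 359. 218.]
bowl 0.52 [260. 222. 313. 246.]
bowl 0.4 [206. 128. 325. 279.]
offcut 0.85 [312. 409. 379. 445.]
{'time_s': 0.9, 'joints': array([-54.024,  20.545,   0.679,  -0.001, -70.137, -16.508]), 'qd': array([-0.027,  0.03 , -0.072,  0.013, -0.026,  0.099]), 'joint_torque': array([  0.   , -58.236,  29.331,   7.003,   0.012,   0.   ]), 'tcp_pos': array([ 0.225, -0.636,  0.227]), 'eef_rot': array([ 179.997,    0.   , -160.533]), 'contact_force': array([ 0.065, -0.193,  0.093]), 'moment': array([-0.014,  0.063, -0.042]), 'gripper_force': 0.0, 'gripper_width': 0.08749822760205171}
```

View pics/top0.png

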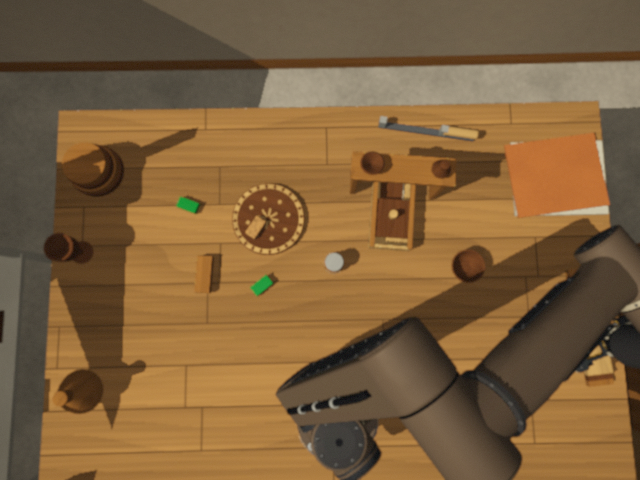

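View pics/side0.png

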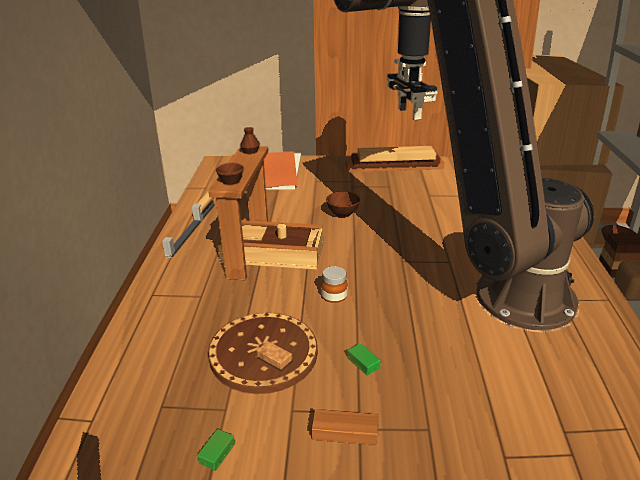

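The pictures show the cork block on the panel at top (257,229). The look-alikes are the green blocks at top (188,205) and (262,286). The knob is at top (393,214) and side (282,231). I choose the cork one and check it in a crop.

```bash
cat >> h.py <<'E'
from scipy.spatial.transform import Rotation as Rn
_cap=capture
def capture(n):
    p=_cap(n);q=dict(p);q["R"]=Rn.from_euler("xyz",p["rotation"],degrees=True).as_matrix();q["raw"]=p;return q
def ray(p,uv):
    K=np.array(p["K"]);k=p["k1"]
    d=np.array([(uv[0]-K[0,2])/K[0,0],(uv[1]-K[1,2])/K[1,1]]);s=d.copy()
    for _ in range(30): s=d/(1+k*(s@s))
    return p["R"]@np.array([s[0],s[1],1.])
def proj(p,X):
    K=np.array(p["K"]);c=p["R"].T@(np.array(X)-np.array(p["origin"]))
    s=c[:2]/c[2];s=s*(1+p["k1"]*(s@s));return np.array([K[0,0]*s[0]+K[0,2],K[1,1]*s[1]+K[1,2]])
def tri(a,ua,b,ub):
    va,vb=ray(a,ua),ray(b,ub);oa,ob=np.array(a["origin"]),np.array(b["origin"])
    t=np.linalg.lstsq(np.c_[va,-vb],ob-oa,rcond=None)[0]
    A,B=oa+t[0]*va,ob+t[1]*vb;return (A+B)/2,np.linalg.norm(A-B)
E
python3 - <<'E'
from h import *
np.set_printoptions(precision=4,suppress=True)
a=capture("top");b=capture("side")
print(tri(a,(334,262),b,(334,277)))
m=outline_of(a["raw"],"sanding_block")
for d in m:
    R=d["region"];c=cv2.minAreaRect(np.argwhere(R)[:,::-1].astype(np.float32))
    print(d["conf"],c,R.sum(),at_z(a,c[0],.04))
for n,p in(("t",a),("s",b)):
  for t in("panel","knob","sanding_block"):
    for d in outline_of(p["raw"],t):
        x=np.argwhere(d["region"])[:,::-1].mean(0);print(n,t,d["conf"],x,at_z(p,x,.018 if t=="panel" else .067 if t=="knob" else .029))
t=a["frame"][:,:,::-1];s=b["frame"][:,:,::-1]
z=lambda im,c,w,h:cv2.resize(im[c[1]:c[3],c[0]:c[2]],(w,h),interpolation=cv2.INTER_CUBIC)
cv2.imwrite("pics/c1.png",np.vstack([np.hstack([z(t,(345,150,465,260),420,385),z(t,(232,180,308,256),380,385)]),z(s,(200,215,340,250),800,200)]))
E
```

```text
(array([ 0.4487, -0.0026,  0.0514]), np.float64(0.0024992652189940296))
0.77 ((188.48277282714844, 203.79310607910156), (23.026222229003906, 14.112846374511719), 21.801410675048828) 294 [0.6324 0.4299 0.04  ]
0.7 ((261.2439270019531, 284.80487060546875), (11.869205474853516, 21.239633560180664), 51.34019088745117) 251 [0.3855 0.2128 0.04  ]
0.63 ((255.4230499267578, 227.11537170410156), (10.261953353881836, 19.137157440185547), 33.6900634765625) 191 [0.5576 0.2297 0.04  ]
0.61 ((400.4252624511719, 201.7817840576172), (105.38494873046875, 97.07575225830078), 4.844000339508057) 6186 [ 0.6261 -0.2068  0.04  ]
t panel 0.87 [268.6402 218.2379] [0.5876 0.1924 0.018 ]
t knob 0.97 [391.9399 218.0882] [ 0.5723 -0.1758  0.067 ]
t sanding_block 0.77 [188.6361 204.3265] [0.633  0.4323 0.029 ]
t sanding_block 0.7 [261.1912 284.7888] [0.386  0.2143 0.029 ]
t sanding_block 0.63 [255.3037 227.1099] [0.5594 0.2315 0.029 ]
t sanding_block 0.61 [397.5328 191.57  ] [ 0.6601 -0.2009  0.029 ]
s panel 0.79 [261.1322 352.5939] [0.5899 0.2124 0.018 ]
s knob 0.72 [285.8473 235.0776] [ 0.5734 -0.1593  0.067 ]
s knob 0.27 [333.4407 284.3593] [0.4503 0.0468 0.067 ]
s sanding_block 0.93 [274.203  355.4178] [0.5612 0.2308 0.029 ]
s sanding_block 0.6 [363.2314 358.7107] [0.3897 0.2348 0.029 ]
```

View pics/c1.png

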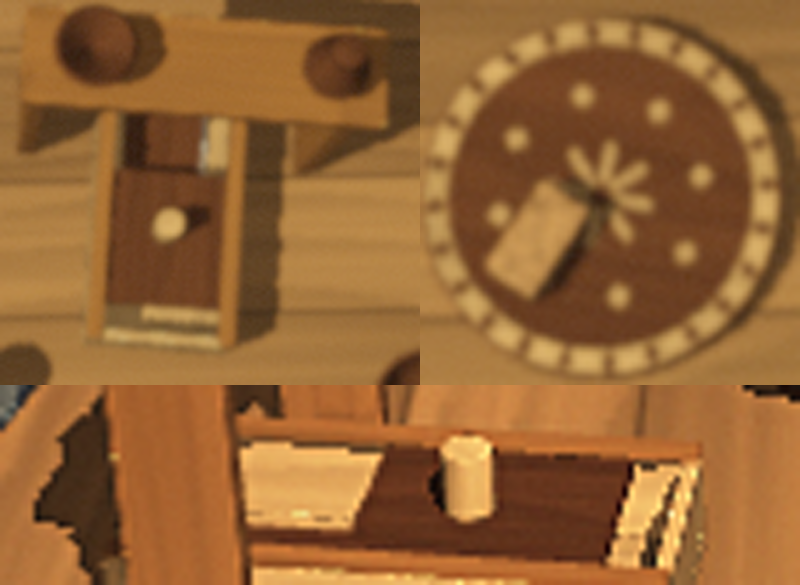

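The crop shows the cork block with its dark sole on the panel. The cover is slightly ajar, with its knob top at top (393,214). Next I fit the box pose.

```bash
cat > fit.py <<'E'
from h import *
from scipy.optimize import least_squares
np.set_printoptions(precision=4,suppress=True)
a=capture("top");b=capture("side")
C=[(a,(370.7,247.5),(-.125,.062,.057)),(a,(410.3,249.3),(-.125,-.062,.057)),
(a,(351.3,179.4),(.027,.138,.242)),(a,(455.6,186.3),(.027,-.138,.242)),(a,(353,152.3),(.102,.138,.242)),
(b,(322.5,225.2),(-.125,-.062,.057)),(b,(317.5,248),(-.125,.062,.057))]
def res(q):
    R=Rn.from_euler("z",q[2]).as_matrix();return np.concatenate([proj(p,R@X+[q[0],q[1],0])-u for p,u,X in C])
s=least_squares(res,[.62,-.18,0]);print(s.x,np.degrees(s.x[2]));print(res(s.x).reshape(-1,2))
k,e=tri(a,(393,214.3),b,(281.6,226));print("knob top",k,e,at_z(a,(393,214.3),.083),at_z(b,(281.6,226),.083))
R=Rn.from_euler("z",s.x[2]).as_matrix()
print("knob in box",R.T@(k-[s.x[0],s.x[1],0]))
# block: top crop corners 5x, z=.04
c=np.array([(547,180),(592,207),(533,300),(488,268)],float);c=(c-[420,0])/5.0;c[:,1]=c[:,1]*5/(385/76);c+=[232,180]
W=np.array([at_z(a,u,.04) for u in c]);print(W,W.mean(0));d=W[2]-W[1]+W[3]-W[0];print("long axis deg",np.degrees(np.arctan2(d[1],d[0])),np.linalg.norm(d)/2,np.linalg.norm(W[1]-W[0]))
E
python3 fit.py
```

```text
[ 0.6097 -0.1828 -0.089 ] -5.097505321566058
[[-0.5144 -1.0806]
 [ 1.9872  0.0067]
 [-0.6149 -0.3093]
 [ 0.0307 -0.1743]
 [-0.5441 -0.785 ]
 [ 1.6476 -0.9452]
 [ 0.4563  1.3485]]
knob top [ 0.583  -0.1772  0.0825] 0.004299680622545924 [ 0.5807 -0.1772  0.083 ] [ 0.5851 -0.177   0.083 ]
knob in box [-0.0271  0.0032  0.0825]
[[0.5926 0.2237 0.04  ]
 [0.5759 0.1968 0.04  ]
 [0.5212 0.2322 0.04  ]
 [0.5407 0.2589 0.04  ]] [0.5576 0.2279 0.04  ]
long axis deg 146.47973325851032 0.06394284490887364 0.031633727802600646
```

```bash
python3 -m creep '[[50,0.63,0.93,0,0,0,-3.05],[50,0.63,0.93,0,0,0,-3.05],[50,0.63,0.93,0,0,0,-3.05],[50,0.63,0.93,0,0,0,-3.05],[50,0.63,0.93,0,0,0,-3.05],[50,0.63,0.93,0,0,0,-3.05],[50,0.63,0.93,0,0,0,-3.05],[50,0.63,0.93,0,0,0,-3.05]]' 15
python3 -m creep '[[50,0.63,0.93,0,-0.49,-5.6,0],[50,0.63,0.93,0,-0.49,-5.6,0],[50,0.63,0.93,0,-0.49,-5.6,0],[50,0.63,0.93,0,-0.49,-5.6,0],[50,0.63,0.93,0,-0.49,-5.6,0],[50,0.63,0.93,0,-0.49,-5.6,0],[50,0.63,0.93,0,-0.49,-5.6,0],[50,0.63,0.93,0,-0.49,-5.6,0]]'
```

```text
time_s: 2.12
tcp_pos: [0.3516, -0.4492, 0.2267]
eef_rot: [-180.0, 0.0, 174.9]
contact_force: [0.4, 0.4, 0.3]
gripper_width: 0.0505
gripper_force: 0.0
time_s: 2.78
tcp_pos: [0.4769, -0.2638, 0.2279]
eef_rot: [-179.9, 45.3, 175.1]
contact_force: [1.5, 0.8, -1.2]
gripper_width: 0.0505
gripper_force: 0.0
```

```bash
python3 -m creep '[[50,0.41,0.6,-0.72,0,0,0],[50,0.41,0.6,-0.72,0,0,0],[50,0.41,0.6,-0.72,0,0,0],[50,0.41,0.6,-0.72,0,0,0],[50,0.41,0.6,-0.72,0,0,0],[50,0.41,0.6,-0.72,0,0,0],[50,0,0,0,0,0,0]]'
python3 - <<'E'
from h import *
b=capture("side");a=capture("top")
z=lambda im,c,w,h:cv2.resize(im[c[1]:c[3],c[0]:c[2],::-1],(w,h),interpolation=cv2.INTER_CUBIC)
cv2.imwrite("pics/c2.png",np.hstack([z(b["frame"],(190,120,390,300),400,360),z(a["frame"],(340,140,480,266),400,360)]))
E
```

```text
time_s: 3.37
tcp_pos: [0.5345, -0.1863, 0.1164]
eef_rot: [179.2, 44.9, 174.8]
contact_force: [0.7, -0.5, 0.1]
gripper_width: 0.0503
gripper_force: 0.0
```

View pics/c2.png

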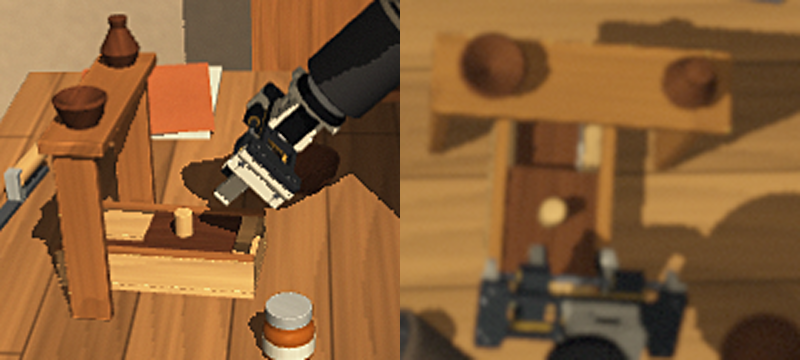

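The crop shows the gripper tilted in front of the knob, fingertips at crop (540,255) and (607,255). It sits a little right of the knob at (552,211). I check this against a projection.

```bash
python3 - <<'E'
from h import *
a=capture("top");s=r.get_state();print(s["tcp_pos"],s["eef_rot"])
u=proj(a,s["tcp_pos"]);print(u,(u-[340,140])*2.857+[400,0])
for X in([.5955,-.179,.063],[.582,-.178,.083]):
  u=proj(a,X);print(u,(u-[340,140])*2.857+[400,0])
for z in(.1,.12):print(at_z(a,((572-400)/2.857+340,140+255/2.857),z))
E
```

```text
[ 0.53403674 -0.18977897  0.11990944] [179.48688692  45.09603276 175.03017264]
[399.73172729 228.13260075] [570.65354487 251.79484035]
[392.54835834 210.56309537] [550.13065977 201.59876348]
[393.25691138 213.86389135] [552.1549958  211.02913758]
[ 0.53371639 -0.19394578  0.1       ]
[ 0.53078224 -0.19097414  0.12      ]
```

```bash
python3 -m creep '[[50,0,0.32,0,0,0,0],[50,0,0.32,0,0,0,0],[50,0,0,0,0,0,0],[50,0.4,-0.04,-0.4,0,0,0],[50,0.4,-0.04,-0.4,0,0,0],[50,0.4,-0.04,-0.4,0,0,0],[50,0,0,0,0,0,0],[50,0,0,0,0,0,0]]'
```

```text
time_s: 4.18
tcp_pos: [0.5552, -0.1815, 0.0886]
eef_rot: [179.2, 45.0, 174.8]
contact_force: [-0.6, 0.2, 0.3]
gripper_width: 0.0498
gripper_force: 0.0
```

```bash
python3 -m creep '[[50,0.53,0.04,-0.34,0,0,0],[50,0.53,0.04,-0.34,0,0,0],[50,0.53,0.04,-0.34,0,0,0],[50,0,0,0,0,0,0],[50,0,0,0,0,0,0]]'
python3 - <<'E'
from h import *
for i in range(2):
    b=capture("side");s=r.get_state();print(s["tcp_pos"],s["eef_rot"])
a=capture("top")
z=lambda im,c,w,h:cv2.resize(im[c[1]:c[3],c[0]:c[2],::-1],(w,h),interpolation=cv2.INTER_CUBIC)
cv2.imwrite("pics/c3.png",np.hstack([z(b["frame"],(220,170,340,278),400,360),z(a["frame"],(350,150,450,240),400,360)]))
E
```

```text
time_s: 4.6
tcp_pos: [0.5946, -0.1769, 0.0628]
eef_rot: [179.2, 45.0, 174.9]
contact_force: [0.2, -0.7, -0.1]
gripper_width: 0.0498
gripper_force: 0.0
[ 0.59439059 -0.17674348  0.06315849] [179.22606831  45.01968105 174.95794945]
[ 0.5944839  -0.17658193  0.06347255] [179.23628774  45.05253265 174.98141714]
```

View pics/c3.png

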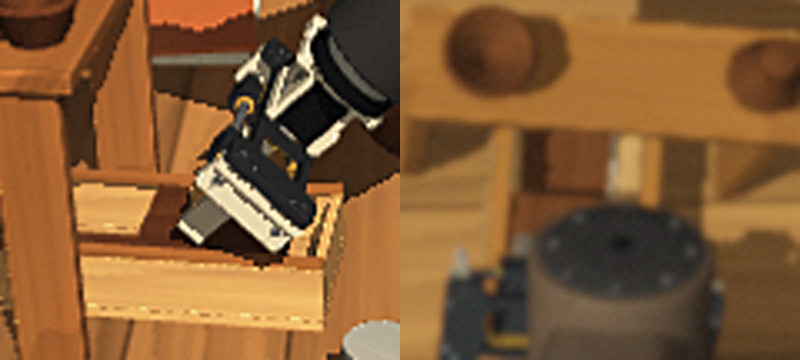

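The crop shows the fingers around the knob at side crop (205,215), with no contact yet. I close them.

```bash
python3 -m creep '[[10,0,0,0,0,0,0],[10,0,0,0,0,0,0],[10,0,0,0,0,0,0],[10,0,0,0,0,0,0],[10,0,0,0,0,0,0],[10,0,0,0,0,0,0]]' 15
```

```text
time_s: 5.25
tcp_pos: [0.5954, -0.1789, 0.0634]
eef_rot: [179.5, 45.1, 175.0]
contact_force: [-1.9, -5.5, 1.4]
gripper_width: 0.0236
gripper_force: 15.0
```

```bash
python3 -m creep '[[10,0.4,-0.08,0,0,0,0],[10,0.5,-0.045,0,0,0,0],[10,0.5,-0.045,0,0,0,0],[10,0.5,-0.045,0,0,0,0],[10,0.5,-0.045,0,0,0,0],[10,0.5,-0.045,0,0,0,0],[10,0.4,-0.036,0,0,0,0],[10,0,0,0,0,0,0]]'
python3 -m creep '[[10,0,0,0,0,0,0],[10,0.2,-0.018,0,0,0,0],[10,0.1,-0.009,0,0,0,0],[10,0,0,0,0,0,0],[10,0,0,0,0,0,0]]'
```

```text
time_s: 5.92
tcp_pos: [0.6798, -0.1868, 0.0634]
eef_rot: [179.4, 45.2, 175.0]
contact_force: [0.9, -7.3, 0.3]
gripper_width: 0.0235
gripper_force: 15.0
time_s: 6.33
tcp_pos: [0.686, -0.1874, 0.0635]
eef_rot: [179.4, 45.1, 175.0]
contact_force: [0.8, -5.4, -1.2]
gripper_width: 0.0236
gripper_force: 15.0
```

```bash
python3 -m creep '[[10,0.1,-0.06,0,0,0,0],[10,0.1,-0.009,0,0,0,0],[10,0,0,0,0,0,0],[10,0,0,0,0,0,0]]'
python3 -m creep '[[10,0.1,-0.009,0,0,0,0],[10,0,0,0,0,0,0],[10,0,0,0,0,0,0]]'
```

```text
time_s: 6.67
tcp_pos: [0.6901, -0.1878, 0.0632]
eef_rot: [179.2, 45.1, 174.9]
contact_force: [-5.4, -0.4, 6.6]
gripper_width: 0.0234
gripper_force: 15.0
time_s: 6.92
tcp_pos: [0.6914, -0.1879, 0.0626]
eef_rot: [179.2, 45.0, 174.9]
contact_force: [-12.6, -1.7, 9.0]
gripper_width: 0.0233
gripper_force: 15.0
```

```bash
python3 -m creep '[[46,-0.05,0,0,0,0,0],[46,0,0,0,0,0,0],[46,0,0,0,0,0,0],[46,0,0,0,0,0,0],[46,-0.4,0.035,0.4,0,0,0],[46,-0.7,0.06,0.7,0,0,0],[46,-0.8,0.07,0.8,0,0,0],[46,-0.8,0.07,0.8,0,0,0]]'
python3 -m creep '[[60,-0.8,0.07,0.8,0,0,0],[60,-0.8,0.07,0.8,0,0,0],[60,-0.5,0.04,0.5,0,0,0]]'
python3 - <<'E'
from h import *
b=capture("side");a=capture("top")
z=lambda im,c,w,h:cv2.resize(im[c[1]:c[3],c[0]:c[2],::-1],(w,h),interpolation=cv2.INTER_CUBIC)
cv2.imwrite("pics/c4.png",np.hstack([z(b["frame"],(200,120,340,288),400,480),z(a["frame"],(340,140,480,308),400,480)]))
E
```

```text
time_s: 7.58
tcp_pos: [0.6223, -0.187, 0.1251]
eef_rot: [178.2, 45.5, 175.0]
contact_force: [-1.2, 0.0, 1.2]
gripper_width: 0.046
gripper_force: 0.0
time_s: 7.83
tcp_pos: [0.5686, -0.1917, 0.1741]
eef_rot: [177.0, 46.1, 174.9]
contact_force: [0.3, -1.0, 0.5]
gripper_width: 0.0582
gripper_force: 0.0
```

View pics/c4.png

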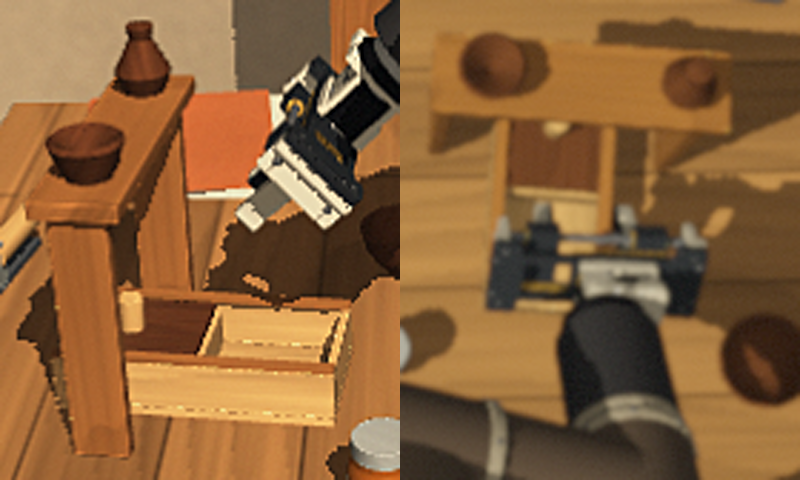

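The crop shows the cover over the rear compartment with the knob under the plank (side crop (130,312)) and the front compartment empty. Next is the block.

```bash
python3 -m creep '[[60,-0.05,0.7,0.1,0.49,5.6,0],[60,-0.05,0.7,0.1,0.49,5.6,0],[60,-0.05,0.9,0,0.49,5.6,0],[60,-0.05,0.9,0,0.49,5.6,0],[60,-0.05,0.9,0,0.49,5.6,0],[60,0,0.9,0,0.49,5.6,0],[60,0,0.9,0,0.49,5.6,0],[60,0,0.9,0,0.49,5.6,0]]'
python3 -m creep '[[60,0,1,0,0,0,-3.56],[60,0,1,0,0,0,-3.56],[60,0,1,0,0,0,-3.56],[60,0,1,0,0,0,-3.56],[60,0,1,0,0,0,-3.56],[60,0,1,0,0,0,-3.56],[60,0,1,0,0,0,-3.56],[60,0,1,0,0,0,-3.56]]'
python3 -m creep '[[60,0,0.3,0,0,0,0],[60,0,0,0,0,0,0],[60,0,0,0,0,0,0]]'
```

```text
time_s: 8.6
tcp_pos: [0.5647, -0.059, 0.177]
eef_rot: [176.3, 9.1, 175.0]
contact_force: [1.1, -1.4, 0.2]
gripper_width: 0.0597
gripper_force: 0.0
time_s: 9.27
tcp_pos: [0.564, 0.1408, 0.1755]
eef_rot: [176.4, 9.2, 146.3]
contact_force: [-0.1, -0.2, -1.0]
gripper_width: 0.0599
gripper_force: 0.0
time_s: 9.52
tcp_pos: [0.5639, 0.1469, 0.1754]
eef_rot: [176.5, 9.2, 146.5]
contact_force: [0.1, -0.6, 0.0]
gripper_width: 0.0601
gripper_force: 0.0
```

```bash
cat > rot.py <<'E'
import sys;from h import *
s=r.get_state();T=Rn.from_euler("xyz",[180,float(sys.argv[4]) if len(sys.argv)>4 else 0,float(sys.argv[1])],degrees=True)
print(s["tcp_pos"],s["eef_rot"],(T*Rn.from_euler("xyz",s["eef_rot"],degrees=True).inv()).as_rotvec(degrees=True).round(2),((np.array([float(sys.argv[2]),float(sys.argv[3])])-s["tcp_pos"][:2])/.025).round(2))
E
python3 rot.py 146.5 .558 .2295
```

```text
[0.5639125  0.14690939 0.17544435] [176.48214428   9.2217016  146.54574655] [ 2.16  9.63 -0.33] [-0.24  3.3 ]
```

```bash
python3 -m creep '[[60,-0.06,0.8,0,0.54,2.4,0],[60,-0.06,0.8,0,0.54,2.4,0],[60,-0.06,0.8,0,0.54,2.4,0],[60,-0.06,0.9,0,0.54,2.4,0],[60,0,0,-0.8,0,0,0],[60,0,0,-0.8,0,0,0],[60,0,0,-0.8,0,0,0],[60,0,0,0,0,0,0]]'
python3 rot.py 146.5 .558 .2295
python3 - <<'E'
from h import *
b=capture("side");a=capture("top");s=r.get_state()
for p in(a,b):print(proj(p,s["tcp_pos"]),proj(p,[.558,.2295,.029]))
z=lambda im,c,w,h:cv2.resize(im[c[1]:c[3],c[0]:c[2],::-1],(w,h),interpolation=cv2.INTER_CUBIC)
cv2.imwrite("pics/c5.png",np.hstack([z(b["frame"],(200,270,340,396),400,360),z(a["frame"],(210,160,310,250),400,360)]))
E
```

```text
time_s: 10.18
tcp_pos: [0.5559, 0.2264, 0.112]
eef_rot: [-179.8, -0.1, 146.6]
contact_force: [-0.6, -0.3, 0.3]
gripper_width: 0.0599
gripper_force: 0.0
[0.55591611 0.22644099 0.11202615] [-1.79750345e+02 -1.15810737e-01  1.46619242e+02] [ 0.14 -0.23 -0.12] [0.08 0.12]
[252.586873  222.9027749] [255.96582395 227.54630795]
[273.26036734 319.7672909 ] [275.90368393 354.99769243]
```

View pics/c5.png

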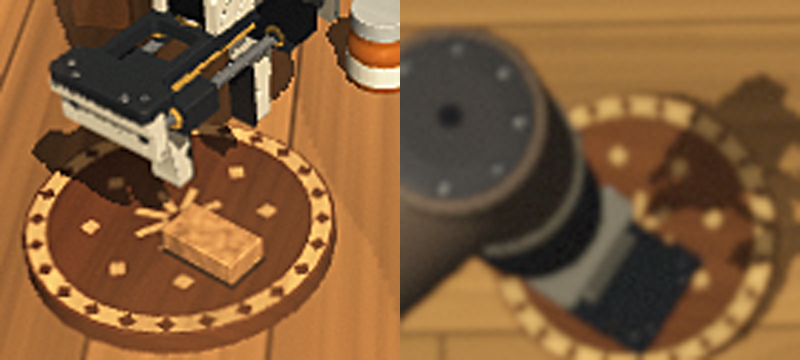

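The crop shows the fingers above the cork block, lined up across its width; the block is at side crop (213,240).

```bash
python3 -m creep '[[60,0.08,0.12,-0.6,0,0,0],[60,0,0,-0.8,0,0,0],[60,0,0,-0.8,0,0,0],[60,0,0,-0.8,0,0,0],[60,0,0,-0.35,0,0,0],[60,0,0,-0.15,0,0,0],[60,0,0,0,0,0,0]]'
python3 -m creep '[[20,0,0,0,0,0,0],[20,0,0,0,0,0,0],[20,0,0,0,0,0,0],[20,0,0,0,0,0,0],[20,0,0,0,0,0,0],[20,0,0,0,0,0,0]]' 20
```

```text
time_s: 10.87
tcp_pos: [0.5604, 0.2316, 0.0294]
eef_rot: [179.9, 0.1, 146.7]
contact_force: [-0.3, -0.4, -1.1]
gripper_width: 0.0597
gripper_force: 0.0
time_s: 11.37
tcp_pos: [0.5603, 0.2319, 0.0296]
eef_rot: [179.9, 0.1, 146.7]
contact_force: [-1.2, -0.2, 5.1]
gripper_width: 0.034
gripper_force: 20.0
```

```bash
python3 -m creep '[[20,0,0,0.3,0,0,0],[20,0,0,0.6,0,0,0],[20,0,0,0.8,0,0,0],[20,0,0,0.8,0,0,0],[20,0,0,0.8,0,0,0],[20,0,0,0.8,0,0,0],[20,0,0,0.3,0,0,0],[20,0,0,0,0,0,0]]'
python3 -m creep '[[20,0,-0.5,0,0,0,3.55],[20,0,-0.8,0,0,0,3.55],[20,0,-0.96,0,0,0,3.55],[20,0,-0.96,0,0,0,3.55],[20,0,-0.96,0,0,0,3.55],[20,0,-0.96,0,0,0,3.55],[20,0,-0.96,0,0,0,3.55],[20,0,-0.96,0,0,0,3.55]]'
python3 -m creep '[[20,-0.05,-0.96,0,0,0,0],[20,-0.05,-0.96,0,0,0,0],[20,-0.05,-0.96,0,0,0,0],[20,-0.05,-0.96,0,0,0,0],[20,-0.05,-0.96,0,0,0,0],[20,-0.05,-0.96,0,0,0,0],[20,-0.05,-0.96,0,0,0,0],[20,0,-0.96,0,0,0,0]]'
python3 -m creep '[[20,0,-0.7,0,0,0,0],[20,0,-0.4,0,0,0,0],[20,0,0,0,0,0,0],[20,0,0,0,0,0,0]]'
python3 rot.py 174.9 .5495 -.177
```

```text
time_s: 12.03
tcp_pos: [0.5609, 0.2323, 0.1413]
eef_rot: [179.7, 0.2, 146.7]
contact_force: [-0.1, 0.1, -0.2]
gripper_width: 0.0337
gripper_force: 20.0
time_s: 12.7
tcp_pos: [0.559, 0.0538, 0.1374]
eef_rot: [180.0, -0.0, 175.3]
contact_force: [0.7, -0.2, -1.4]
gripper_width: 0.0337
gripper_force: 20.0
time_s: 13.37
tcp_pos: [0.55, -0.138, 0.1374]
eef_rot: [179.9, -0.0, 175.1]
contact_force: [0.3, 0.6, -0.9]
gripper_width: 0.0334
gripper_force: 20.0
time_s: 13.7
tcp_pos: [0.5506, -0.1645, 0.1379]
eef_rot: [179.9, 0.0, 175.0]
contact_force: [1.1, 0.6, -0.9]
gripper_width: 0.0338
gripper_force: 20.0
[ 0.55063568 -0.16448978  0.13792405] [1.79907933e+02 9.33427661e-03 1.75017844e+02] [-0.09  0.02 -0.12] [-0.05 -0.5 ]
```

```bash
python3 -m creep '[[20,-0.05,-0.3,0,0,0,0],[20,0,-0.2,0,0,0,0],[20,0,0,-0.7,0,0,0],[20,0,0,-0.7,0,0,0],[20,0,0,-0.7,0,0,0],[20,0,0,0,0,0,0],[20,0,0,0,0,0,0]]'
python3 - <<'E'
from h import *
b=capture("side");a=capture("top");s=r.get_state();print(s["tcp_pos"])
z=lambda im,c,w,h:cv2.resize(im[c[1]:c[3],c[0]:c[2],::-1],(w,h),interpolation=cv2.INTER_CUBIC)
cv2.imwrite("pics/c6.png",np.hstack([z(b["frame"],(220,170,340,278),400,360),z(a["frame"],(350,165,440,246),400,360)]))
E
```

```text
time_s: 14.28
tcp_pos: [0.5495, -0.1767, 0.0859]
eef_rot: [179.9, -0.0, 175.1]
contact_force: [-0.2, -0.2, -0.7]
gripper_width: 0.0336
gripper_force: 20.0
[ 0.55075519 -0.17685103  0.08749249]
```

View pics/c6.png

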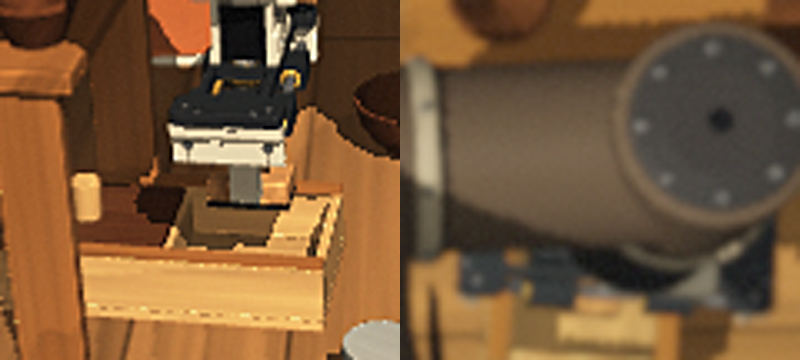

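The crop shows the cork block held level above the front compartment, at side crop (250,185). I lower it.

```bash
python3 -m creep '[[20,0,0,-0.6,0,0,0],[20,0,0,-0.6,0,0,0],[20,0,0,-0.6,0,0,0],[20,0,0,-0.4,0,0,0],[20,0,0,-0.2,0,0,0],[20,0,0,0,0,0,0],[20,0,0,0,0,0,0]]'
python3 -m creep '[[20,0,0,-0.1,0,0,0],[20,0,0,0,0,0,0],[20,0,0,0,0,0,0]]'
```

```text
time_s: 14.97
tcp_pos: [0.5505, -0.1769, 0.0271]
eef_rot: [179.9, 0.1, 175.1]
contact_force: [-0.2, 0.2, -0.3]
gripper_width: 0.0336
gripper_force: 20.0
time_s: 15.22
tcp_pos: [0.5503, -0.1769, 0.0244]
eef_rot: [179.9, 0.1, 175.1]
contact_force: [0.7, -0.1, -1.0]
gripper_width: 0.0335
gripper_force: 20.0
```

```bash
python3 -m creep '[[20,0,0,-0.1,0,0,0],[20,0,0,0,0,0,0],[20,0,0,0,0,0,0]]'
python3 -m creep '[[20,0,0,-0.06,0,0,0],[20,0,0,0,0,0,0],[20,0,0,0,0,0,0]]'
```

```text
time_s: 15.47
tcp_pos: [0.5499, -0.1769, 0.0214]
eef_rot: [179.9, 0.1, 175.1]
contact_force: [0.2, 0.1, -0.7]
gripper_width: 0.0335
gripper_force: 20.0
time_s: 15.72
tcp_pos: [0.5499, -0.1769, 0.0198]
eef_rot: [179.9, 0.1, 175.1]
contact_force: [-0.0, -0.1, -0.5]
gripper_width: 0.0339
gripper_force: 20.0
```

```bash
python3 -m creep '[[20,0,0,-0.05,0,0,0],[20,0,0,0,0,0,0],[20,0,0,0,0,0,0]]'
python3 -m creep '[[20,0,0,-0.04,0,0,0],[20,0,0,0,0,0,0],[20,0,0,0,0,0,0]]'
```

```text
time_s: 15.97
tcp_pos: [0.5501, -0.1769, 0.0196]
eef_rot: [179.9, 0.1, 175.1]
contact_force: [-3.7, 2.1, 8.4]
gripper_width: 0.034
gripper_force: 20.0
time_s: 16.22
tcp_pos: [0.5501, -0.1769, 0.0195]
eef_rot: [179.9, 0.1, 175.1]
contact_force: [-5.6, 2.8, 17.5]
gripper_width: 0.0341
gripper_force: 20.0
```

```bash
python3 -m creep '[[46,0,0,0.03,0,0,0],[46,0,0,0,0,0,0],[46,0,0,0,0,0,0],[46,0,0,0,0,0,0],[46,0,0,0.4,0,0,0],[46,0,0,0.8,0,0,0],[46,0,0,1,0,0,0],[46,0,0,1,0,0,0]]'
python3 -m creep '[[46,0,0,1,0,0,0],[46,0,0,1,0,0,0],[46,0,0,1,0,0,0],[46,0,0,0.2,-0.49,-5.6,0],[46,0,0,0,-0.49,-5.6,0],[46,0,0,0,-0.49,-5.6,0],[46,0,0,0,-0.49,-5.6,0],[46,0,0,0,-0.49,-5.6,0]]'
python3 -m creep '[[46,0,0,0,-0.49,-5.6,0],[46,0,0,0,-0.49,-5.6,0],[46,0,0,0,-0.49,-5.6,0],[46,0,0,0,0,0,0],[46,0,0,0,0,0,0]]'
python3 rot.py 175 .57 -.178 45
python3 - <<'E'
from h import *
b=capture("side");a=capture("top")
z=lambda im,c,w,h:cv2.resize(im[c[1]:c[3],c[0]:c[2],::-1],(w,h),interpolation=cv2.INTER_CUBIC)
cv2.imwrite("pics/c7.png",np.hstack([z(b["frame"],(200,150,340,288),400,400),z(a["frame"],(340,140,480,278),400,400)]))
E
```

```text
time_s: 16.88
tcp_pos: [0.5495, -0.1769, 0.0994]
eef_rot: [179.9, 0.0, 175.1]
contact_force: [-0.2, -0.2, 0.1]
gripper_width: 0.046
gripper_force: 0.0
time_s: 17.55
tcp_pos: [0.5508, -0.1762, 0.1807]
eef_rot: [179.8, 28.6, 175.1]
contact_force: [0.6, -2.8, 0.2]
gripper_width: 0.0462
gripper_force: 0.0
time_s: 17.97
tcp_pos: [0.5402, -0.2079, 0.2135]
eef_rot: [-178.4, 37.2, 174.7]
contact_force: [-0.0, -0.5, -0.6]
gripper_width: 0.046
gripper_force: 0.0
[ 0.54024865 -0.20787467  0.21350975] [-178.35552894   37.21287369  174.69866273] [ 0.54 -7.87  1.38] [1.19 1.19]
```

View pics/c7.png

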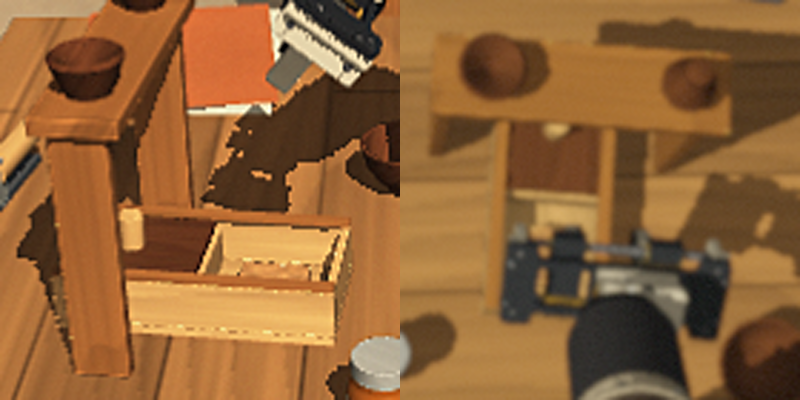

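The crop shows the block lying in the compartment at side crop (280,270). The arm drifted during the tilt, so I correct it in slower steps.

```bash
python3 -m creep '[[46,0.15,0.2,-0.15,0,-1,0.2],[46,0.15,0.2,-0.15,0,-1,0.2],[46,0.15,0.2,-0.15,0,-1,0.2],[46,0.15,0.2,-0.15,0,-1,0.2],[46,0.15,0.2,-0.15,0,-1,0.2],[46,0.15,0.2,-0.15,0,-1,0.2],[46,0,0,0,0,-1,0.2],[46,0,0,0,0,0,0]]'
python3 rot.py 175 .57 -.178 45; python3 -c "
from plant import r;print(r.get_state()['joints'])"
```

```text
time_s: 18.73
tcp_pos: [0.5359, -0.1779, 0.2302]
eef_rot: [179.1, 40.5, 175.7]
contact_force: [-0.9, 0.7, -0.6]
gripper_width: 0.046
gripper_force: 0.0
[ 0.5359109  -0.1779107   0.23023458] [179.0710514   40.47487171 175.69759171] [-1.05 -4.45 -1.33] [ 1.36 -0.  ]
[  -2.69408774   -8.85987997  -58.22728875   37.69615253   -0.18834514
 -128.91937203]
```

```bash
python3 -m creep '[[46,0.2,0,-0.3,0,0,0],[46,0.25,0,-0.35,0,0,0],[46,0.25,0,-0.35,0,0,0],[46,0.25,0,-0.35,0,0,0],[46,0.25,0,-0.35,0,0,0],[46,0.25,0,-0.35,0,0,0],[46,0.25,0,-0.35,0,0,0],[46,0,0,0,0,0,0]]'
python3 rot.py 175 .59 -.180 45; python3 -c "
from plant import r;print(r.get_state()['joints'])"
```

```text
time_s: 19.4
tcp_pos: [0.5435, -0.1692, 0.2027]
eef_rot: [178.9, 37.2, 175.8]
contact_force: [0.1, -0.6, 0.4]
gripper_width: 0.0457
gripper_force: 0.0
[ 0.543486   -0.16918086  0.20273935] [178.92280634  37.19233027 175.76719502] [-1.44 -7.72 -1.47] [ 1.86 -0.43]
[  -2.27687401   -5.54563718  -58.21482204   40.07772123   -0.16371584
 -131.63561385]
```

```bash
python3 -m creep '[[46,0,0,0,0.3,4,0],[46,0,0,0,0.3,4,0],[46,0,0,0,0.3,4,0],[46,0,0,0,0.3,4,0],[46,0,0,0,0,0,0],[46,0.3,0,-0.3,0,0,0],[46,0.3,0,-0.3,0,0,0],[46,0,0,0,0,0,0]]'
python3 rot.py 175 .59 -.180 45; python3 -c "
from plant import r;print(r.get_state()['joints'])"
```

```text
time_s: 20.07
tcp_pos: [0.5617, -0.1881, 0.1919]
eef_rot: [-179.2, 25.5, 175.6]
contact_force: [-1.2, 0.1, -0.7]
gripper_width: 0.0461
gripper_force: 0.0
[ 0.56166413 -0.18806487  0.19190061] [-179.24853995   25.45010156  175.61215773] [ -0.99 -19.53  -0.17] [1.13 0.32]
[   2.74484072    1.08784721  -37.53923528    8.57335889  -26.4354539
 -104.1399568 ]
```

```bash
python3 -m creep '[[46,0.3,0.06,-0.3,0,0,0],[46,0.3,0.06,-0.3,0,0,0],[46,0.3,0.06,-0.3,0,-2,0],[46,0.3,0.06,-0.3,0,-3,0],[46,0.3,0.06,-0.3,0,-3,0],[46,0,0,0,0,-3,0],[46,0,0,0,0,-3,0],[46,0,0,0,0,0,0]]'
python3 rot.py 175 .61 -.180 45; python3 -c "
from plant import r;print(r.get_state()['joints'])"
```

```text
time_s: 20.73
tcp_pos: [0.5955, -0.1991, 0.1699]
eef_rot: [177.9, 37.1, 174.5]
contact_force: [0.5, 0.3, -0.8]
gripper_width: 0.0459
gripper_force: 0.0
[ 0.59550621 -0.19908842  0.16985926] [177.86281721  37.08103158 174.51534036] [-2.33 -7.74 -0.92] [0.58 0.76]
[  -1.56960302    3.70055726  -48.51629254   19.12395415   -0.68796649
 -112.2451832 ]
```

```bash
python3 -m creep '[[46,0,0.1,-0.5,0,0,0],[46,0,0.1,-0.5,0,0,0],[46,0,0.1,-0.5,0,0,0],[46,0,0.1,-0.5,0,0,0],[46,0,0.1,-0.5,-0.5,-1.5,-0.2],[46,0,0.1,-0.5,-0.5,-1.5,-0.2],[46,0,0.1,-0.3,-0.5,-1.5,-0.2],[46,0,0,0,-0.5,-1.5,-0.2]]'
python3 rot.py 175 .595 -.179 45; python3 -c "
from plant import r;print(r.get_state()['joints'])"
```

```text
time_s: 21.4
tcp_pos: [0.5978, -0.191, 0.0946]
eef_rot: [178.5, 42.2, 175.4]
contact_force: [-0.9, -1.8, -0.8]
gripper_width: 0.0463
gripper_force: 0.0
[ 0.59777652 -0.19097937  0.09461593] [178.51768115  42.15098471 175.4463152 ] [-1.31 -2.75 -1.47] [-0.11  0.48]
[ -4.60755484  11.34634664 -34.51707059 -37.40410943  -2.50031635
 -52.58226793]
```

```bash
python3 -m creep '[[46,0,0.1,-0.2,-0.3,-0.7,-0.3],[46,0,0.1,-0.2,-0.3,-0.7,-0.3],[46,0,0.1,-0.2,-0.3,-0.7,-0.3],[46,0,0.1,-0.2,-0.3,-0.7,-0.3],[46,0,0.05,-0.2,0,0,0],[46,0,0,-0.15,0,0,0],[46,0,0,0,0,0,0],[46,0,0,0,0,0,0]]'
python3 rot.py 175 .595 -.179 45
```

```text
time_s: 22.07
tcp_pos: [0.5972, -0.1817, 0.0672]
eef_rot: [179.8, 45.1, 175.0]
contact_force: [-0.2, -0.3, 0.0]
gripper_width: 0.0462
gripper_force: 0.0
[ 0.59718968 -0.18171278  0.06720694] [179.84492186  45.06465221 175.03791974] [-0.1   0.07 -0.15] [-0.09  0.11]
```

```bash
python3 -m creep '[[46,0.5,-0.03,-0.06,0,0,0],[46,0.6,-0.04,-0.06,0,0,0],[46,0.6,-0.04,-0.05,0,0,0],[46,0.6,-0.04,0,0,0,0],[46,0.6,-0.04,0,0,0,0],[46,0.5,-0.04,0,0,0,0],[46,0.3,-0.02,0,0,0,0],[46,0,0,0,0,0,0]]'
python3 -m creep '[[10,0,0,0,0,0,0],[10,0,0,0,0,0,0],[10,0,0,0,0,0,0],[10,0,0,0,0,0,0],[10,0,0,0,0,0,0]]' 15
```

```text
time_s: 22.73
tcp_pos: [0.692, -0.1859, 0.0639]
eef_rot: [179.9, 45.2, 175.3]
contact_force: [0.5, 0.1, 0.4]
gripper_width: 0.0462
gripper_force: 0.0
time_s: 23.15
tcp_pos: [0.69, -0.1879, 0.0642]
eef_rot: [179.9, 45.2, 175.1]
contact_force: [-1.6, -3.2, 1.0]
gripper_width: 0.0233
gripper_force: 15.0
```

```bash
python3 -m creep '[[10,-0.4,0.02,0,0,0,0],[10,-0.5,0.045,0,0,0,0],[10,-0.5,0.045,0,0,0,0],[10,-0.5,0.045,0,0,0,0],[10,-0.5,0.045,0,0,0,0],[10,-0.5,0.045,0,0,0,0],[10,-0.5,0.045,0,0,0,0],[10,0,0,0,0,0,0]]'
python3 -m creep '[[10,-0.4,0.036,0,0,0,0],[10,-0.4,0.036,0,0,0,0],[10,-0.2,0.018,0,0,0,0],[10,0,0,0,0,0,0],[10,0,0,0,0,0,0]]'
```

```text
time_s: 23.82
tcp_pos: [0.6036, -0.1798, 0.0642]
eef_rot: [179.8, 45.2, 175.0]
contact_force: [-3.1, 2.7, -0.2]
gripper_width: 0.0233
gripper_force: 15.0
time_s: 24.23
tcp_pos: [0.5806, -0.1776, 0.0642]
eef_rot: [179.8, 45.2, 175.1]
contact_force: [-1.7, -0.2, 1.6]
gripper_width: 0.0233
gripper_force: 15.0
```

```bash
python3 -m creep '[[10,-0.15,0.013,0,0,0,0],[10,-0.1,0.009,0,0,0,0],[10,0,0,0,0,0,0],[10,0,0,0,0,0,0]]'
python3 -m creep '[[10,-0.1,0.009,0,0,0,0],[10,0,0,0,0,0,0],[10,0,0,0,0,0,0]]'
```

```text
time_s: 24.57
tcp_pos: [0.5743, -0.177, 0.0641]
eef_rot: [179.9, 45.2, 175.1]
contact_force: [-1.5, 0.1, 3.4]
gripper_width: 0.0232
gripper_force: 15.0
time_s: 24.82
tcp_pos: [0.5729, -0.1769, 0.0644]
eef_rot: [179.9, 45.3, 175.1]
contact_force: [6.1, -2.1, -4.0]
gripper_width: 0.0236
gripper_force: 15.0
```

```bash
python3 -m creep '[[10,-0.08,0.007,0,0,0,0],[10,0,0,0,0,0,0],[10,0,0,0,0,0,0]]'
python3 -m creep '[[46,0.04,0,0,0,0,0],[46,0,0,0,0,0,0],[46,0,0,0,0,0,0],[46,0,0,0,0,0,0],[46,-0.3,0.03,0.3,0,0,0],[46,-0.5,0.04,0.5,0,0,0],[46,-0.5,0.04,0.5,0,0,0],[46,-0.5,0.04,0.5,0,0,0]]'
python3 -m creep '[[46,-0.4,0,0.5,0,0,0],[46,-0.3,0,0.5,0,3,0],[46,-0.2,0,0.7,0,4,0],[46,-0.2,-0.3,0.7,0,4,0],[46,-0.2,-0.6,0.7,0,4,0],[46,-0.2,-0.9,0.7,0,4,0],[46,-0.2,-0.9,0.3,0,4,0],[46,0,-0.9,0,0,4,0]]'
python3 -m creep '[[46,0,-0.9,0,0,0,0],[46,0,-0.5,0,0,0,0],[46,0,0,0,0,0,0]]'
python3 - <<'E'
from h import *
b=capture("side");a=capture("top")
for n,p in(("t",a),("s",b)):
  for t in("knob","sanding_block","wax_jar","bowl","offcut"):
    for d in search_frame(p["raw"],t)[:3]:print(n,t,round(d["conf"],2),np.round(d["bbox"]))
z=lambda im,c,w,h:cv2.resize(im[c[1]:c[3],c[0]:c[2],::-1],(w,h),interpolation=cv2.INTER_CUBIC)
cv2.imwrite("pics/c8.png",np.hstack([z(b["frame"],(200,150,340,288),400,400),z(a["frame"],(340,140,480,278),400,400)]))
E
```

```text
time_s: 25.07
tcp_pos: [0.572, -0.1768, 0.0648]
eef_rot: [179.9, 45.3, 175.1]
contact_force: [14.3, -2.0, -7.3]
gripper_width: 0.0238
gripper_force: 15.0
time_s: 25.73
tcp_pos: [0.5291, -0.1749, 0.1015]
eef_rot: [179.9, 45.0, 175.0]
contact_force: [-2.8, -0.2, -1.0]
gripper_width: 0.0459
gripper_force: 0.0
time_s: 26.4
tcp_pos: [0.4887, -0.2851, 0.1696]
eef_rot: [179.7, 24.3, 176.3]
contact_force: [0.7, 0.7, 0.8]
gripper_width: 0.0463
gripper_force: 0.0
time_s: 26.65
tcp_pos: [0.4889, -0.3211, 0.1658]
eef_rot: [179.7, 24.2, 176.1]
contact_force: [0.7, -0.1, -0.1]
gripper_width: 0.0462
gripper_force: 0.0
t knob 0.66 [374. 204. 408. 234.]
t sanding_block 0.57 [178. 197. 199. 214.]
t sanding_block 0.53 [255. 272. 272. 298.]
t wax_jar 0.81 [322. 254. 341. 276.]
t wax_jar 0.3 [376. 203. 408. 235.]
t offcut 0.88 [192. 255. 213. 296.]
s sanding_block 0.96 [351. 340. 377. 373.]
s sanding_block 0.76 [197. 430. 236. 470.]
s wax_jar 0.95 [321. 265. 345. 302.]
s bowl 0.84 [328. 192. 358. 214.]
s offcut 0.9 [309. 409. 380. 442.]
s offcut 0.34 [208. 128. 323. 282.]
```

View pics/c8.png

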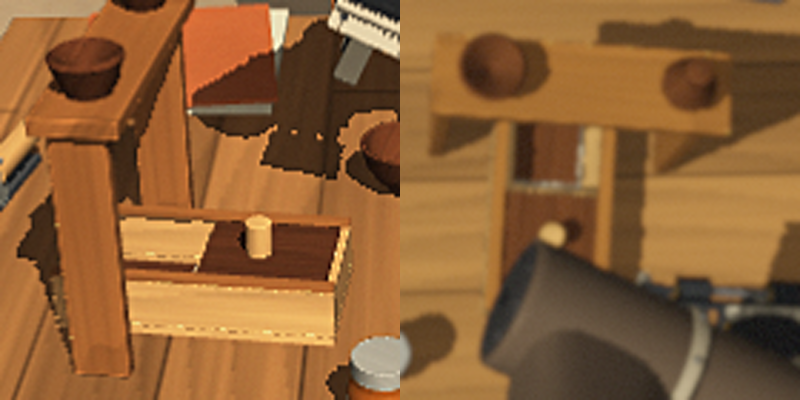

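The crop shows the cover shut against the front wall, with the knob at side crop (258,235). The bystanders have not moved and the arm is clear, so I hand in.

```bash
python3 -c "
from plant import close_job;print(close_job())"
```

```text
the job is handed in; nothing more can be done
None
```

The job is handed in: I slid the cover fully open, set the cork block sole down in the front compartment and drew the cover shut over it. The jar, bowl and offcut stayed where they stood, and the arm finished clear at about 27 s.

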